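# Set the missing boss plate in a book cover

## Task

The wooden book cover on the sloping stand has a row of three recesses for brass boss plates, and one of them is still empty, its adhesive film already laid. Of the two loose plates on the mat, take the one that fits, lay it in the empty recess and press it down firmly so that it sits flush with the wood; then let go. Leave the other plate and the things around where they lie.

Things in the scene. Friction and masses are not known exactly. Their poses are not given: they have to be found in the camera images.
- seat_left (a point): Left (seen from the robot) of three like recesses in a row across the dark wooden cover, 62 mm apart, 57 mm (x) by 45 mm (y), 5 mm deep. Point: middle of its floor; x up the slope, y left along the row, z square out of the cover, 25 degrees from vertical, leaning to the robot. The wood's face is 5 mm above the floor. Two recesses, differing by start, already hold glued plates.
- seat_mid (a point): Middle of three like recesses in a row across the dark wooden cover, 62 mm apart, 57 mm (x) by 45 mm (y), 5 mm deep. Point and axes as for seat_left. The fixed cover is 280 mm up the slope by 210 mm wide; 12 mm high corner bosses stand 118 mm up or down the slope and 83 mm to the sides of this recess.
- seat_right (a point): Right (seen from the robot) of three like recesses in a row across the dark wooden cover, 62 mm apart, 57 mm (x) by 45 mm (y), 5 mm deep. Point and axes as for seat_left. The film in the empty recess has no thickness and does not really stick; a firm press is a push of about 10 N square to the cover, kept up for half a second.
- set_a_center (a point): Glued brass boss plate: base 54 x 42 mm (long side along x), 5 mm thick, with a square 18 mm stud in its middle (sides parallel to the base's, straight for 12 mm above it, then a 12 mm wide cap 4 mm high). Point: its centre, 10.5 mm above the underside; z out of the stud. Immovable, flush in one of the recesses (which one changes), this point 10.5 mm out from the recess floor.
- set_b_center (a point): A second glued plate, like set_a, in another of the recesses; the remaining recess is empty.
- plate_s_center (a point): Loose brass boss plate: base 54 x 42 mm (long side along x), 5 mm thick, with a square 18 mm stud in its middle (sides parallel to the base's, straight for 12 mm above it, then a 12 mm wide cap 4 mm high). Point: its centre, 10.5 mm above the underside; z out of the stud. Flat on the mat left or right of the stand; fits the recesses, long side up the slope, either way round. 0.13 kg.
- plate_l_center (a point): Loose larger brass boss plate: base 68 x 56 mm (long side along x), 5 mm thick, with a square 18 mm stud in its middle (sides parallel to the base's, straight for 12 mm above it, then a 12 mm wide cap 4 mm high). Point: its centre, 10.5 mm above the underside; z out of the stud. Flat on the mat at the other side of the stand; does not fit, leave it. 0.19 kg.
- weight_center (a point): Bystander: steel bookbinder's weight, 60 mm across and 66 mm high with a knob on top; this point is half-way up.
- folder_center (a point): Bystander: flat bone folder, 152 x 22 x 5 mm, lying on the mat, long along its x; this point is its centre.
- pot_center (a point): Bystander: white paste pot with a lid, 60 mm across and 70 mm high; this point is half-way up.
- stand: Fixed wooden stand, sloping panel (25 degrees, low side to the robot) carrying the cover. Origin under its middle on the mat (mat top 3 mm above the table); x away from the robot, y left. About 300 x 250 mm, 180 mm high at the back.
Not all that is in view belongs to the job. What is shaped like the part that bears plate_s_center but green or purple is not meant.

How it is judged:
On the way:
1. the plate that fits lies flush in the empty recess and is being pressed firmly (over 6 N) into the cover (((x of plate_s_center in the frame of seat_left between -0.003 and 0.003 m and y of plate_s_center in the frame of seat_left between -0.003 and 0.003 m and z of plate_s_center in the frame of seat_left between 0.009 and 0.0117 m and angle between the z axis of plate_s_center and the z axis of seat_left, either way round below 0.04 rad) or (x of plate_s_center in the frame of seat_mid between -0.003 and 0.003 m and y of plate_s_center in the frame of seat_mid between -0.003 and 0.003 m and z of plate_s_center in the frame of seat_mid between 0.009 and 0.0117 m and angle between the z axis of plate_s_center and the z axis of seat_mid, either way round below 0.04 rad) or (x of plate_s_center in the frame of seat_right between -0.003 and 0.003 m and y of plate_s_center in the frame of seat_right between -0.003 and 0.003 m and z of plate_s_center in the frame of seat_right between 0.009 and 0.0117 m and angle between the z axis of plate_s_center and the z axis of seat_right, either way round below 0.04 rad)) and contact force between plate_s and stand above 6 N), for 0.2 s.
At the end, for the whole second after the job is handed in: The smaller loose plate lies in the recess that was empty, its underside within about 1 mm of the recess floor, within 3 mm of the recess's middle and within about 2 degrees of flat to the cover, let go and at rest (((x of plate_s_center in the frame of seat_left between -0.003 and 0.003 m and y of plate_s_center in the frame of seat_left between -0.003 and 0.003 m and z of plate_s_center in the frame of seat_left between 0.009 and 0.0117 m and angle between the z axis of plate_s_center and the z axis of seat_left, either way round below 0.04 rad) or (x of plate_s_center in the frame of seat_mid between -0.003 and 0.003 m and y of plate_s_center in the frame of seat_mid between -0.003 and 0.003 m and z of plate_s_center in the frame of seat_mid between 0.009 and 0.0117 m and angle between the z axis of plate_s_center and the z axis of seat_mid, either way round below 0.04 rad) or (x of plate_s_center in the frame of seat_right between -0.003 and 0.003 m and y of plate_s_center in the frame of seat_right between -0.003 and 0.003 m and z of plate_s_center in the frame of seat_right between 0.009 and 0.0117 m and angle between the z axis of plate_s_center and the z axis of seat_right, either way round below 0.04 rad)) and linear speed of plate_s below 0.01 m/s and contact force between plate_s and the fingers below 0.1 N); the robot touches nothing.
It fails at once if the larger plate is pushed more than 25 mm from where it lay (distance of plate_l_center from where it was at the start of the episode above 0.025 m).
It fails at once if the weight is pushed more than 25 mm from where it lay (distance of weight_center from where it was at the start of the episode above 0.025 m).
It fails at once if the bone folder is pushed more than 25 mm from where it lay (distance of folder_center from where it was at the start of the episode above 0.025 m).
It fails at once if the paste pot is pushed more than 25 mm from where it lay (distance of pot_center from where it was at the start of the episode above 0.025 m).
It also fails if it takes over 45 s, if anything falls off the work surface, if the arm or the gripper's body presses on something with over 40 N, if the wrist force passes 120 N, or if a joint passes its speed limit or range.

## Robot

A 7-joint arm with a two-finger parallel gripper is mounted at the origin on the work surface. World frame = base frame: x ahead of the robot, y to its left, z up, the work surface at z = 0. Lengths are in m, angles in rad, forces in N, time in s.
With the tool pointing down it reaches from about 0.425 to 0.925 m from the base axis. Payload 6.8 kg.
Tool frame: the origin (TCP) lies at the very end of the fingers, on their centre line; the grasp point (between the pads) lies 19 mm behind it; z points along the fingers, y is the line along which they close (so a half turn about z gives the same grasp; the last joint's range is limited). The gripper opens to 85 mm and grips with 20 to 120 N. Pads are 22 mm wide; open, the fingers measure 114 mm over their backs; the gripper's body (76 mm by 85 mm) begins 54 mm behind the grasp point. The pads swing forward as they close: fully open they stand 13 mm farther back than shut.
Start: joints at [1.061, 0.477, 0.022, 1.555, -0.011, 1.109, -0.083], TCP at [0.264, -0.621, 0.231] pointing down, gripper open.
Joint ranges: [-2.96, 2.96], [-0.34, 2.1], [-1.41, 1.46], [0.24, 2.44], [-1.37, 4.51], [0.17, 1.92], [-2.96, 2.96]. Speed limits (rad/s): [2.39, 2.39, 3.14, 3.14, 3.14, 3.14, 3.14].

## Interface

Orientations are given as a unit quaternion [w, x, y, z].
In Python, from station import bot gives the robot as it stands.
- The arm moves only by the tool jog_arm, never from a script. Its argument "motion" is a list of rows, each a list of 7 numbers: the turn, a rotation vector about the tool's x, y, z in rad, then the shift along the tool's x, y, z in mm, then the finger opening in mm, from 0 to 85.4. A call has 1 to 10 rows; each row is the pose to reach, as a shift and turn from the pose commanded when the call began, along the tool's axes at that moment; what a row does not reach only later rows make up. A row lasts 1/8 s, in which the tool goes at most 62.5 mm and 10.7 degrees, less where a joint would pass 70% of its speed; a pose out of reach is approached as far as the arm can. A call with a gripper value outside its range is refused whole. The fingers move at their own pace and stop on an object; "grip_force" is the grip in N (left out, the last holds). Time passes only in rows, so rows that repeat a pose let the fingers close. It gives the time, the measured TCP pose, the force, the opening and the grip force at its end, in the units of the state.
- bot.get_obs(): the state, without advancing time (a new reading comes with each control period).
- bot.read_camera(name): name is "scene" or "top" or "wrist"; returns a dict with "pixels" (400x640x3 uint8, red, green, blue), "camera_matrix" (3x3 intrinsics, pixels), "T" (4x4, takes a point from camera to world coordinates); the wrist camera has in their place "tool_from_camera" (4x4, takes a point from camera to tool coordinates, whose origin is the TCP and whose axes are the flange's). Camera axes: x right, y down, z forward; pixel columns grow to the right and rows downward; lengths in m; the calibration is good to about 2 mm. A picture is of the moment at which its call begins: read the wrist's pose just before it. There is no depth.
- bot.hand_in(): hands the job in; it is judged then, once.
Trained networks look in a picture, given as the dict that the camera call returned (one of the last four; its "shot" number tells which), for a name from the list of things; names that differ only in an ending like _2 or _b are one class to them, and where a whole thing is asked for, a point or a joint stands for the part that bears it (a point fixed in the world has none). Each returns a list of dicts, best first, with "score" (0 to 1); they miss things now and then, are a little off and sometimes report something else, mostly with a low value. They report only what shows in the picture. A call takes as long as a camera call. They do not tell look-alikes from the thing itself.
- bot.spot_in(thing, picture): "xy" ([column, row] in pixels, amid what is visible of it).
- bot.tip_of(thing, picture): "xy" ([column, row] in pixels: a listed point, or the origin of a listed thing).
The state is a dict: "t": time; "q": joint angles; "joint_vel": joint speeds; "joint_torque": joint torques, N m; "eef_pos": TCP position; "tool_rot": TCP orientation; "contact_force": force on the tool from outside, world axes, zero at the start; "torque": the same for the moment, N m; "gripper_width": opening from 0.0 (shut) to 1.0 (fully open); "grasp_force": force on a finger pad.
Only numpy, scipy, OpenCV 4.12 (cv2) and the standard library are available. Lean on these libraries where they do the work, as an engineer would, in place of code of your own. Each camera call takes 0.05 s, during which the arm holds its last target. There are 200 camera calls.

## Working session

There is one attempt and no reset: what is moved stays moved. The work goes in short steps, Python scripts to look and compute and a tool call to move; the robot and the scene stay as the last step left them, time stands still between calls to the robot, and variables do not carry over. Pictures are saved under pics/ and viewed, at most 10 in all, crops included, and the job is handed in when it is done.

Besides the shell and the picture viewer there is one more tool, called by a JSON object that holds its "op" and its "data", one argument or row to a line. jog_arm: Moves the arm, as the interface text tells. Its arguments: {"type":"object","properties":{"motion":{"type":"array"},"grip_force":{"type":"number"}},"required":["motion"]}

```bash
mkdir -p pics; cat > h.py <<'E'
import numpy as np, cv2, json
from station import bot
from scipy.spatial.transform import Rotation as R
def rot(q): return R.from_quat([q[1],q[2],q[3],q[0]])
def tcp(o):
    T=np.eye(4);T[:3,:3]=rot(o["tool_rot"]).as_matrix();T[:3,3]=o["eef_pos"];return T
def shot(name):
    o=bot.get_obs();p=bot.read_camera(name)
    p["W"]=p["T"] if "T" in p else tcp(o)@p["tool_from_camera"]
    p["W"]=np.array(p["W"]);return p
def save(p,f,crop=None,s=1):
    im=p["pixels"][:,:,::-1]
    if crop: c=crop;im=im[c[1]:c[3],c[0]:c[2]]
    cv2.imwrite("pics/"+f,cv2.resize(im,None,fx=s,fy=s,interpolation=cv2.INTER_CUBIC))
def ray(p,xy):
    K=np.array(p["camera_matrix"]);d=np.linalg.inv(K)@[xy[0],xy[1],1]
    return p["W"][:3,3],p["W"][:3,:3]@d
def onplane(p,xy,p0,n):
    o,d=ray(p,xy);return o+d*(np.dot(np.array(p0)-o,n)/np.dot(d,n))
def onz(p,xy,z): return onplane(p,xy,[0,0,z],[0,0,1])
def proj(p,X):
    K=np.array(p["camera_matrix"]);T=np.linalg.inv(p["W"]);X=np.atleast_2d(X)
    c=X@T[:3,:3].T+T[:3,3];c=c@K.T;return c[:,:2]/c[:,2:]
def tri(obs):
    A=np.zeros((3,3));b=np.zeros(3)
    for p,xy in obs:
        o,d=ray(p,xy);d=d/np.linalg.norm(d);M=np.eye(3)-np.outer(d,d);A+=M;b+=M@o
    return np.linalg.solve(A,b)
E
python3 - <<'E'
from h import *
np.set_printoptions(precision=4,suppress=True)
o=bot.get_obs();print(o["t"],o["eef_pos"],o["tool_rot"],o["gripper_width"])
P={n:shot(n) for n in("scene","top")}
for n in P:
    save(P[n],n+".png");print(n,P[n]["W"][:3,3],P[n]["W"][:3,2])
for th in["seat_left","seat_mid","seat_right","set_a_center","plate_s_center","plate_l_center","weight_center","folder_center","pot_center","stand"]:
    for n in P:
        print(th,n,[(np.round(r["xy"]).tolist(),round(r["score"],2)) for r in bot.tip_of(th,P[n])[:4]])
E
```

```text
0.0 [ 0.2637 -0.6207  0.2303] [-0.0009  0.9799  0.1996 -0.0002] 1.0043857843150903
scene [ 1.6301 -0.7993  0.9722] [-0.6817  0.4235 -0.5967]
top [ 0.4001 -0.1449  1.3845] [ 0.1557 -0.0159 -0.9877]
seat_left scene [([362.0, 164.0], 0.91)]
seat_left top [([247.0, 215.0], 0.79)]
seat_mid scene [([345.0, 166.0], 0.78)]
seat_mid top [([264.0, 217.0], 0.64)]
seat_right scene [([330.0, 172.0], 0.6), ([343.0, 169.0], 0.57)]
seat_right top [([287.0, 221.0], 0.6), ([244.0, 142.0], 0.17)]
set_a_center scene [([332.0, 169.0], 0.37)]
set_a_center top [([286.0, 222.0], 0.6), ([241.0, 216.0], 0.41)]
plate_s_center scene [([204.0, 268.0], 0.68), ([264.0, 205.0], 0.63), ([172.0, 258.0], 0.44)]
plate_s_center top [([364.0, 257.0], 0.72), ([459.0, 198.0], 0.71), ([482.0, 228.0], 0.66)]
plate_l_center scene [([401.0, 164.0], 0.54)]
plate_l_center top [([170.0, 229.0], 0.83)]
weight_center scene []
weight_center top [([365.0, 170.0], 0.91)]
folder_center scene [([432.0, 178.0], 0.65)]
folder_center top [([154.0, 193.0], 0.71), ([242.0, 218.0], 0.42)]
pot_center scene [([404.0, 210.0], 0.9), ([302.0, 242.0], 0.63)]
pot_center top [([242.0, 145.0], 0.89)]
stand scene [([349.0, 196.0], 0.76)]
stand top [([264.0, 220.0], 0.91)]
```

View pics/top.png

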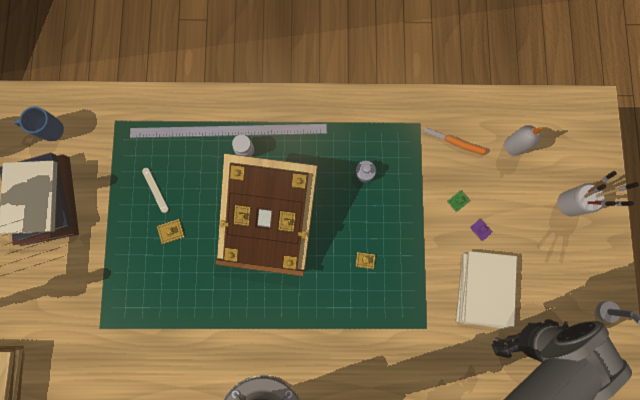

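View pics/scene.png

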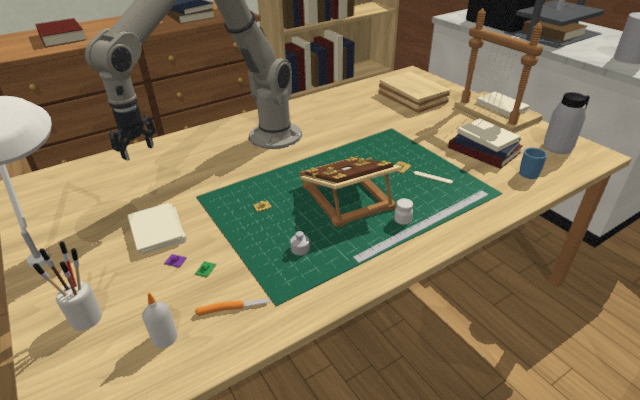

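The top view shows what could be taken for the plate: brass plates at (366,260) and (170,231), a green one at (459,201) and a purple one at (481,229). The right brass plate at (366,260) is the smaller one on the mat, so I choose it. The middle recess (264,218) is the empty one: it shows the light film, with set plates either side of it.

```bash
cat >> h.py <<'E'
def delta(o,pos=None,Rm=None):
    "row for jog: rotvec, shift mm from measured pose"
    T=tcp(o);r=np.zeros(3) if Rm is None else R.from_matrix(T[:3,:3].T@Rm).as_rotvec()
    s=np.zeros(3) if pos is None else T[:3,:3].T@(np.array(pos)-T[:3,3])*1000
    return np.round(r,4),np.round(s,1)
E
python3 - <<'E'
from h import *
np.set_printoptions(precision=4,suppress=True)
p=shot("top");save(p,"crop1.png",(330,235,400,285),8)
pl=[b["xy"] for b in bot.spot_in("plate_s_center",p) if abs(b["xy"][0]-365)<15]
print(pl,[onz(p,b,.012) for b in pl])
print("L",onz(p,[170,231],.012))
c=p["pixels"][235:285,330:400];hsv=cv2.cvtColor(c,cv2.COLOR_RGB2HSV)
m=((hsv[...,0]<32)&(hsv[...,1]>60)&(hsv[...,2]>90)).astype(np.uint8)
cn=max(cv2.findContours(m,0,1)[0],key=cv2.contourArea)
r=cv2.minAreaRect(cn);print(r)
b=cv2.boxPoints(r)+[330,235];W=np.array([onz(p,x,.008) for x in b]);print(W,np.linalg.norm(W-np.roll(W,1,0),axis=1))
for n,xy in dict(tl=(237,173),tr=(299,181),bl=(232,255),br=(290,263)).items(): print(n,onz(p,xy,.17 if n[0]=='t' else .07))
o=bot.get_obs();print(tcp(o)); w=shot("wrist");print(w["tool_from_camera"],w["camera_matrix"])
E
```

```text
[[364.8, 259.0]] [array([ 0.4499, -0.2943,  0.012 ])]
L [0.5302 0.2787 0.012 ]
((34.96999740600586, 25.209999084472656), (18.384777069091797, 14.8492431640625), 8.130102157592773)
[[ 0.4288 -0.2651  0.008 ]
 [ 0.4718 -0.2717  0.008 ]
 [ 0.4643 -0.3253  0.008 ]
 [ 0.4214 -0.3185  0.008 ]] [0.0539 0.0435 0.0542 0.0435]
tl [0.6705 0.0607 0.17  ]
tr [ 0.6498 -0.1043  0.17  ]
bl [0.4579 0.0845 0.07  ]
br [ 0.4361 -0.0781  0.07  ]
[[ 0.9204  0.391   0.      0.264 ]
 [ 0.391  -0.9204 -0.     -0.6213]
 [ 0.      0.     -1.      0.2313]
 [ 0.      0.      0.      1.    ]]
[[ 0.0001 -0.9595 -0.2816  0.072 ]
 [ 1.      0.0003 -0.0006 -0.0002]
 [ 0.0007 -0.2816  0.9595 -0.1424]
 [ 0.      0.      0.      1.    ]] [[290.65     0.     321.7907]
 [  0.     290.65   197.0403]
 [  0.       0.       1.    ]]
```

View pics/crop1.png

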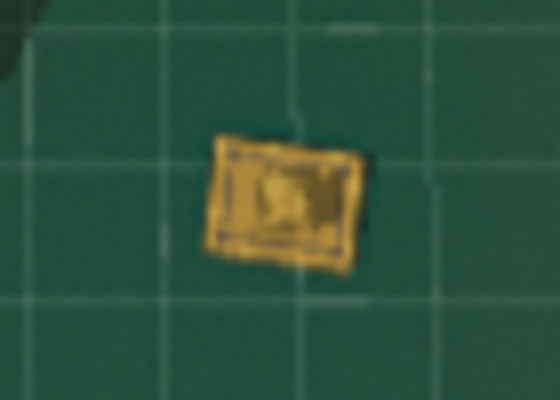

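The crop shows one brass plate with a stud, long side roughly left–right, centred near (365,260) in the top image. It measures about 54 x 43 mm, so it is the small plate. Next I move the wrist above it.

{"op": "jog_arm", "data": {
  "motion": [
    [0,0,0.18,60,-46,0,60],
    [0,0,0.36,120,-93,0,60],
    [0,0,0.541,180,-139,20,60],
    [0,0,0.541,240,-186,40,60],
    [0,0,0.541,296,-229,80,60],
    [0,0,0.541,296,-229,80,60],
    [0,0,0.541,296,-229,80,60],
    [0,0,0.541,296,-229,80,60]
  ]
}}

```text
t: 2.25
eef_pos: [0.4471, -0.2943, 0.1512]
tool_rot: [-0.0, 0.998, -0.069, -0.0]
contact_force: [0.3, 0.1, 0.2]
gripper_width: 0.701
grasp_force: 0.0
```

```bash
python3 - <<'E'
from h import *
np.set_printoptions(precision=4,suppress=True)
o=bot.get_obs();print(o["t"],tcp(o),o["contact_force"],o["gripper_width"])
p=shot("wrist");save(p,"w1.png")
for th in("plate_s_center",):
    r=bot.tip_of(th,p)[:3];print([(b["xy"],b["score"],onz(p,b["xy"],.0135)) for b in r])
hsv=cv2.cvtColor(p["pixels"],cv2.COLOR_RGB2HSV)
m=((hsv[...,0]<32)&(hsv[...,1]>60)&(hsv[...,2]>90)).astype(np.uint8)
cn=max(cv2.findContours(m,0,1)[0],key=cv2.contourArea)
b=cv2.boxPoints(cv2.minAreaRect(cn));print(b);W=np.array([onz(p,x,.008) for x in b]);print(W,W.mean(0),np.linalg.norm(W-np.roll(W,1,0),axis=1))
E
```

```text
2.25 [[ 0.9906 -0.137  -0.0004  0.4471]
 [-0.137  -0.9906  0.0001 -0.2943]
 [-0.0004 -0.     -1.      0.1512]
 [ 0.      0.      0.      1.    ]] [0.2986 0.0576 0.2442] 0.700571612749869
[([319.7, 187.5], 0.83, array([ 0.4468, -0.2917,  0.0135]))]
[[491.   0.]
 [639.   0.]
 [639. 399.]
 [491. 399.]]
[[ 0.5891 -0.4593  0.008 ]
 [ 0.5718 -0.5844  0.008 ]
 [ 0.1109 -0.6595  0.008 ]
 [ 0.1369 -0.4708  0.008 ]] [ 0.3522 -0.5435  0.008 ] [0.4523 0.1263 0.467  0.1905]
```

View pics/w1.png

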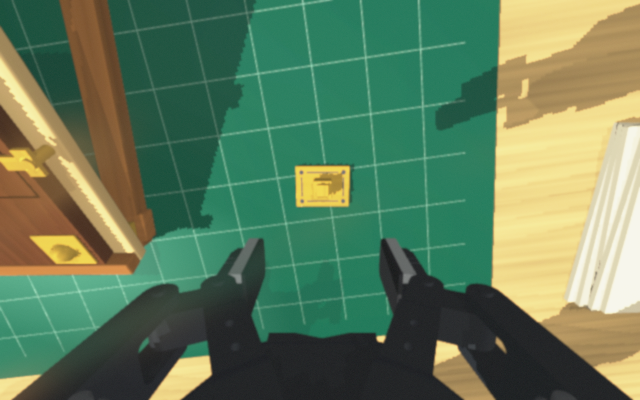

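The wrist view shows the plate centred at about (323,186), its long side along the image columns and so along tool y. The fingers sit at columns 264 and 380.

```bash
cat >> h.py <<'E'
def brassrect(p,box):
    x0,y0,x1,y1=box;c=np.ascontiguousarray(p["pixels"][y0:y1,x0:x1]);hsv=cv2.cvtColor(c,cv2.COLOR_RGB2HSV)
    m=((hsv[...,0]<32)&(hsv[...,1]>60)&(hsv[...,2]>90)).astype(np.uint8)
    cn=max(cv2.findContours(m,0,1)[0],key=cv2.contourArea)
    return cv2.boxPoints(cv2.minAreaRect(cn))+[x0,y0]
E
python3 - <<'E'
from h import *
np.set_printoptions(precision=4,suppress=True)
o=bot.get_obs();p=shot("wrist");b=brassrect(p,(270,140,380,225));W=np.array([onz(p,x,.008) for x in b]);print(b,W,W.mean(0),np.linalg.norm(W-np.roll(W,1,0),axis=1))
c=W.mean(0);print(delta(o,[c[0],c[1],.04]))
E
```

```text
[[293. 165.]
 [346. 165.]
 [346. 205.]
 [293. 205.]] [[ 0.4712 -0.271   0.008 ]
 [ 0.4638 -0.3232  0.008 ]
 [ 0.4223 -0.3182  0.008 ]
 [ 0.43   -0.2639  0.008 ]] [ 0.4468 -0.2941  0.008 ] [0.0418 0.0527 0.0418 0.0548]
(array([0., 0., 0.]), array([  0. ,  -2.8, 111.9]))
```

{"op": "jog_arm", "data": {
  "motion": [
    [0,0,0,0,-2.8,50,44],
    [0,0,0,0,-2.8,100,44],
    [0,0,0,0,-2.8,125,44],
    [0,0,0,0,-2.8,134,44],
    [0,0,0,0,-2.8,139,44],
    [0,0,0,0,-2.8,140.5,44],
    [0,0,0,0,-2.8,140.5,44]
  ],
  "grip_force": 40
}}

```text
t: 3.28
eef_pos: [0.4478, -0.2924, 0.0117]
tool_rot: [0.0, 0.998, -0.07, 0.001]
contact_force: [-0.2, 1.1, 0.9]
gripper_width: 0.514
grasp_force: 0.0
```

```bash
python3 - <<'E'
from h import *
np.set_printoptions(precision=4,suppress=True)
o=bot.get_obs();print(o["eef_pos"],o["contact_force"],o["gripper_width"]);p=shot("wrist");save(p,"w2.png",(190,140,450,335),3)
E
```

```text
[ 0.4478 -0.2924  0.0117] [-0.1522  1.1046  0.8593] 0.5137038571473462
```

View pics/w2.png

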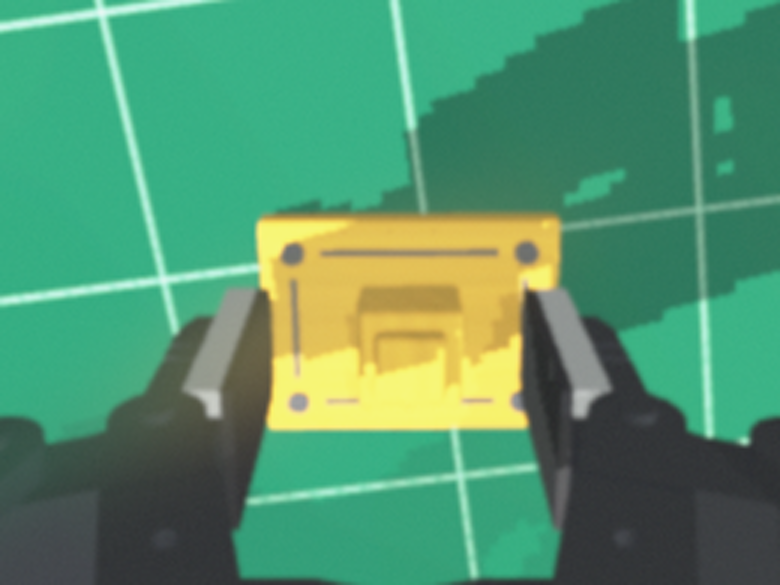

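The stud sits between the fingertips at crop (410,330), with both tips just above the base. I close, then lift a little.

{"op": "jog_arm", "data": {
  "motion": [
    [0,0,0,0,0,0,10],
    [0,0,0,0,0,0,10],
    [0,0,0,0,0,0,10],
    [0,0,0,0,0,0,10],
    [0,0,0,0,0,0,10],
    [0,0,0,0,0,0,10]
  ],
  "grip_force": 60
}}

```text
t: 4.08
eef_pos: [0.4476, -0.2923, 0.0115]
tool_rot: [0.0, 0.998, -0.07, 0.0]
contact_force: [-1.2, -0.3, 5.8]
gripper_width: 0.187
grasp_force: 58.8
```

{"op": "jog_arm", "data": {
  "motion": [
    [0,0,0,0,0,-30,10],
    [0,0,0,0,0,-80,10],
    [0,0,0,0,0,-140,10],
    [0,0,0,0,0,-200,10],
    [0,0,0,0,0,-240,10],
    [0,0,0,0,0,-240,10]
  ]
}}

```text
t: 4.82
eef_pos: [0.4489, -0.2928, 0.2544]
tool_rot: [0.001, 0.998, -0.07, 0.003]
contact_force: [-0.7, 0.9, -1.7]
gripper_width: 0.189
grasp_force: 59.1
```

```bash
python3 - <<'E'
from h import *
np.set_printoptions(precision=4,suppress=True)
o=bot.get_obs();print(tcp(o),o["contact_force"],o["gripper_width"],o["grasp_force"]);p=shot("wrist");save(p,"w3.png",(190,140,450,335),3)
P={n:shot(n) for n in("top","scene")}
for th in("seat_mid","seat_left","seat_right","stand"):
    r={n:bot.tip_of(th,P[n])[0]["xy"] for n in P}
    X=tri([(P[n],r[n]) for n in P]);print(th,r,X,[proj(P[n],X)[0]-r[n] for n in P])
# cover plane guess & bosses (12mm high top; base at wood face)
E
```

```text
[[ 0.9903 -0.1388  0.0063  0.4489]
 [-0.1388 -0.9903 -0.0032 -0.2928]
 [ 0.0067  0.0023 -1.      0.2544]
 [ 0.      0.      0.      1.    ]] [-0.7427  0.854  -1.7498] 0.18899456546423823 59.14194703102112
seat_mid {'top': [263.6, 215.9], 'scene': [345.1, 169.4]} [ 0.5601 -0.0108  0.1177] [array([1.4971, 0.9019]), array([ 1.3417, -0.2326])]
seat_left {'top': [245.9, 216.0], 'scene': [359.6, 164.6]} [0.5628 0.0428 0.1185] [array([-0.4722, -0.2962]), array([-0.4206,  0.0804])]
seat_right {'top': [284.7, 221.6], 'scene': [328.0, 172.5]} [ 0.5438 -0.0702  0.118 ] [array([2.0211, 1.1687]), array([ 1.8161, -0.2597])]
stand {'top': [266.6, 219.0], 'scene': [347.4, 195.7]} [ 0.5665 -0.0056  0.0047] [array([0.7004, 0.422 ]), array([ 0.6575, -0.106 ])]
```

View pics/w3.png

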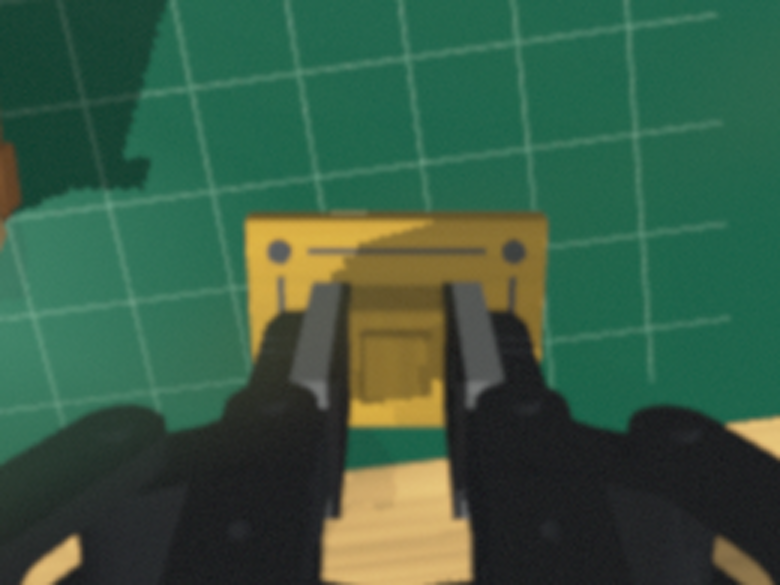

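The plate is held square by its stud. Its base spans crop columns 246–547 with the front edge near row 214. Next comes a hover square to the cover, shifted to the right so that the wrist camera sees the recess.

```bash
cat >> h.py <<'E'
from scipy.optimize import least_squares
def cover(yaw): # columns: x up slope, y left, z out
    return (R.from_euler("z",yaw)*R.from_euler("y",-np.radians(25))).as_matrix()
def toolR(C): return np.column_stack([C[:,1],C[:,0],-C[:,2]])
E
python3 - <<'E'
from h import *
np.set_printoptions(precision=4,suppress=True)
o=bot.get_obs();C=cover(np.radians(-7.4));print(C);s=np.array([.557,-.010,.118])
print(delta(o,s+.1*C[:,2]-.04*C[:,1],toolR(C)))
# held plate in tool frame
p=shot("wrist");tc=np.array(p["tool_from_camera"]);K=np.array(p["camera_matrix"]);ti=np.linalg.inv(tc)
def pj(X): c=np.array(X)@ti[:3,:3].T+ti[:3,3];c=c@K.T;return c[:,:2]/c[:,2:]
def f(v):
    x,y,z=v;q=pj([[x+.021,y-.027,z],[x+.021,y+.027,z],[x-.021,y,z]])
    return [q[0,0]-272,q[1,0]-372.3,q[0,1]-212.7,q[1,1]-212,q[2,1]-282.7]
r=least_squares(f,[0,0,0],x_scale=.01);print(r.x,r.fun)
E
```

```text
[[ 0.8988  0.1288 -0.4191]
 [-0.1167  0.9917  0.0544]
 [ 0.4226  0.      0.9063]]
(array([-0.3418,  0.3448, -1.5534]), array([  27.9, -254. ,   41.7]))
[-0.0009 -0.0003  0.0039] [-0.5221  0.5221  0.0242  0.741  -0.8238]
```

{"op": "jog_arm", "data": {
  "motion": [
    [-0.034,0.034,-0.155,3,-25,4,10],
    [-0.068,0.069,-0.31,6,-51,8,10],
    [-0.102,0.103,-0.465,8,-76,12,10],
    [-0.137,0.138,-0.62,11,-102,16,10],
    [-0.171,0.172,-0.777,14,-127,20,10],
    [-0.205,0.207,-0.932,17,-152,25,10],
    [-0.239,0.241,-1.087,20,-178,29,10],
    [-0.273,0.276,-1.243,22,-203,33,10],
    [-0.308,0.31,-1.4,25,-229,37,10],
    [-0.342,0.345,-1.553,28,-254,42,10]
  ]
}}

```text
t: 6.68
eef_pos: [0.5103, -0.0433, 0.2089]
tool_rot: [0.164, 0.732, 0.646, 0.144]
contact_force: [0.0, -0.5, -0.9]
gripper_width: 0.184
grasp_force: 59.1
```

{"op": "jog_arm", "data": {
  "motion": [
    [0,0,0,0,0,0,10],
    [0,0,0,0,0,0,10],
    [0,0,0,0,0,0,10]
  ]
}}

```text
t: 7.05
eef_pos: [0.5105, -0.0452, 0.2091]
tool_rot: [0.163, 0.734, 0.643, 0.143]
contact_force: [-0.4, -0.5, 0.3]
gripper_width: 0.19
grasp_force: 59.1
```

```bash
python3 - <<'E'
from h import *
np.set_printoptions(precision=4,suppress=True)
o=bot.get_obs();print(o["t"],tcp(o),o["contact_force"],o["gripper_width"],o["grasp_force"],o["q"]);p=shot("wrist");save(p,"w4.png",None,1.25)
C=cover(np.radians(-7.4));print(delta(o,None,toolR(C)))
np.savez("w4.npz",px=p["pixels"],W=p["W"],K=p["camera_matrix"],T=tcp(o))
for th in("seat_mid","seat_left","seat_right"):print(th,[(b["xy"],b["score"]) for b in bot.tip_of(th,p)[:3]])
E
```

```text
7.05 [[ 0.1318  0.8978  0.4201  0.5105]
 [ 0.9913 -0.1194 -0.0558 -0.0452]
 [ 0.0001  0.4238 -0.9057  0.2091]
 [ 0.      0.      0.      1.    ]] [-0.3874 -0.5011  0.3007] 0.19006985572340793 59.09614026546478 [ 0.2365  0.0637 -0.3401  2.2602  0.3004  0.4098 -0.4816]
(array([ 0.0013,  0.0012, -0.0028]), array([0., 0., 0.]))
seat_mid []
seat_left []
seat_right []
```

View pics/w4.png

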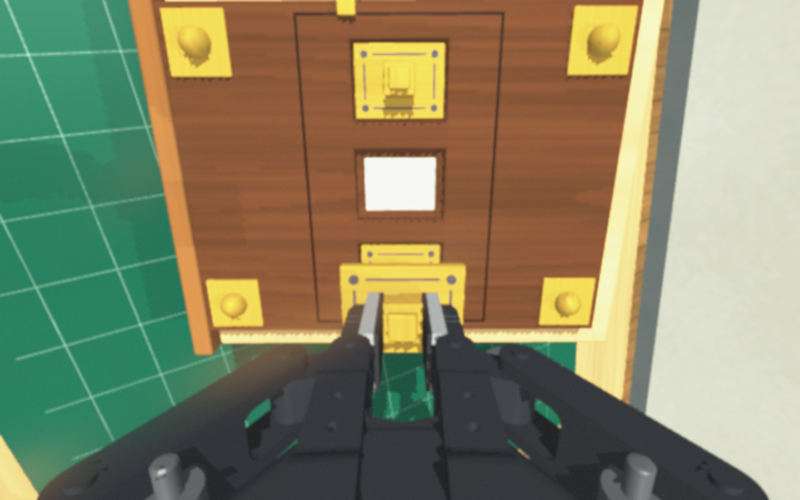

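The view shows the film at about (400,184) of the 800x500 picture. The recess outline spans (357,150)–(445,218), the left set plate is at (399,80), and the corner boss plates are at (196,42), (604,40), (234,303) and (568,302). From these I fit the cover pose.

```bash
python3 - <<'E'
from h import *
np.set_printoptions(precision=4,suppress=True)
D=np.load("w4.npz");px,K=D["px"],D["K"]
hsv=cv2.cvtColor(px,cv2.COLOR_RGB2HSV)
brass=((hsv[...,0]>18)&(hsv[...,0]<32)&(hsv[...,1]>110)&(hsv[...,2]>110)).astype(np.uint8)
white=((hsv[...,1]<40)&(hsv[...,2]>180)).astype(np.uint8)
def quad(m,box):
    x0,y0,x1,y1=box;cn=max(cv2.findContours(m[y0:y1,x0:x1].copy(),0,1)[0],key=cv2.contourArea)
    q=cv2.approxPolyN(cn,4).reshape(-1,2).astype(float)+[x0,y0]
    c=q.mean(0);q=q+np.sign(q-c)*.5  # pixel centre -> outer edge
    return q[np.lexsort((q[:,0]>c[0],q[:,1]>c[1]))]  # TL,TR,BL,BR
def mid(q): # diagonals' crossing = projected centre
    l=lambda a,b:np.cross([*a,1],[*b,1]);x=np.cross(l(q[0],q[3]),l(q[1],q[2]));return x[:2]/x[2]
S=quad(brass,(270,20,375,108));F=quad(white,(275,115,365,180))
B={n:quad(brass,b) for n,b in dict(ul=(120,0,192,68),ur=(445,0,515,66),ll=(160,215,215,265),lr=(425,215,480,265)).items()}
print("set",S,"film",F);print(B)
# image x = cover x(up slope), image up = cover y(left)
obj=[];img=[]
for c,sx,sy in zip(S,[-1,1,-1,1],[1,1,-1,-1]): obj.append([sx*.027,.062+sy*.021,.005]);img.append(c)
obj.append([0,0,0]);img.append(mid(F))
nm=["set"]*4+["film"]
for n,(sx,sy) in dict(ul=(-1,1),ur=(1,1),ll=(-1,-1),lr=(1,-1)).items():
    obj.append([sx*.118,sy*.083,.006]);img.append(mid(B[n]));nm.append(n)
obj=np.array(obj);img=np.array(img)
ok,rv,tv=cv2.solvePnP(obj,img,K,None)
pr=cv2.projectPoints(obj,rv,tv,K,None)[0][:,0];print(list(zip(nm,np.round(pr-img,2).tolist())))
Wc=D["W"];Cw=Wc[:3,:3]@cv2.Rodrigues(rv)[0];tw=Wc[:3,:3]@tv[:,0]+Wc[:3,3]
T=D["T"];print("seat world",tw,"tilt",np.degrees(np.arccos(Cw[2,2])),"yaw",np.degrees(np.arctan2(Cw[1,0],Cw[0,0])));print(Cw)
print("seat in tool mm",T[:3,:3].T@(tw-T[:3,3])*1000,"rot err tool",R.from_matrix(T[:3,:3].T@toolR(Cw)).as_rotvec())
np.savez("seat.npz",C=Cw,t=tw)
E
```

```text
set [[280.5  32.5]
 [356.5  32.5]
 [283.5  95.5]
 [356.5  95.5]] film [[291.5 125.5]
 [348.5 125.5]
 [291.5 167.5]
 [347.5 167.5]]
{'ul': array([[126.5,   5.5],
       [179.5,   5.5],
       [135.5,  61.5],
       [186.5,  61.5]]), 'ur': array([[458.5,   3.5],
       [510.5,   3.5],
       [451.5,  60.5],
       [502.5,  60.5]]), 'll': array([[163.5, 222.5],
       [206.5, 222.5],
       [169.5, 261.5],
       [211.5, 260.5]]), 'lr': array([[433.5, 221.5],
       [477.5, 221.5],
       [429.5, 259.5],
       [471.5, 259.5]])}
[('set', [1.45, 1.07]), ('set', [-0.51, 0.67]), ('set', [0.89, -0.93]), ('set', [-2.1, -1.3]), ('film', [0.06, 0.4]), ('ul', [-0.6, -0.13]), ('ur', [0.83, -0.14]), ('ll', [0.11, 0.34]), ('lr', [-0.19, 0.02])]
seat world [ 0.5571 -0.007   0.1173] tilt 24.96293161131053 yaw -7.251927366608405
[[ 0.8994  0.1228 -0.4196]
 [-0.1144  0.9924  0.0452]
 [ 0.422   0.0074  0.9066]]
seat in tool mm [ 43.9888  -1.595  100.6176] rot err tool [ 0.0021  0.0105 -0.0051]
```

{"op": "jog_arm", "data": {
  "motion": [
    [0.001,0.002,-0.004,22,-1,20,10],
    [0.001,0.002,-0.005,44.9,-1.3,40,10],
    [0.001,0.002,-0.005,44.9,-1.3,60,10],
    [0.001,0.002,-0.005,44.9,-1.3,75,10],
    [0.001,0.002,-0.005,44.9,-1.3,80,10],
    [0.001,0.002,-0.005,44.9,-1.3,80,10],
    [0.001,0.002,-0.005,44.9,-1.3,80,10],
    [0.001,0.002,-0.005,44.9,-1.3,80,10]
  ]
}}

```text
t: 8.25
eef_pos: [0.5486, -0.0041, 0.1364]
tool_rot: [0.163, 0.732, 0.646, 0.143]
contact_force: [0.3, -0.5, -0.8]
gripper_width: 0.191
grasp_force: 59.1
```

```bash
python3 - <<'E'
from h import *
np.set_printoptions(precision=4,suppress=True)
o=bot.get_obs();p=shot("wrist")
S=np.load("seat.npz");C,t=S["C"],S["t"];T=tcp(o)
print(o["t"],o["contact_force"],"seat in tool mm",T[:3,:3].T@(t-T[:3,3])*1000,R.from_matrix(T[:3,:3].T@toolR(C)).as_rotvec())
im=p["pixels"]=p["pixels"].copy()
def quad(hx,hy,y0,z,col):
    q=proj(p,[t+C@[a*hx,y0+b*hy,z] for a,b in((-1,-1),(1,-1),(1,1),(-1,1))])
    cv2.polylines(im,[np.round(q*16).astype(np.int32)],True,col,1,cv2.LINE_AA,4)
quad(.0285,.0225,0,.005,(0,255,255));quad(.027,.021,.062,.005,(255,0,0))
Wp=lambda v:T[:3,:3]@np.array(v)+T[:3,3]
q=proj(p,[Wp([-.0009+b*.021,-.0003+a*.027,.0039]) for a,b in((-1,-1),(1,-1),(1,1),(-1,1))])
cv2.polylines(im,[np.round(q*16).astype(np.int32)],True,(0,0,255),1,cv2.LINE_AA,4)
save(p,"w5.png",(220,90,420,240),4)
E
```

```text
8.25 [ 0.2589 -0.487  -0.7655] seat in tool mm [-1.8201 -0.1012 20.9846] [0.0018 0.0075 0.0021]
```

View pics/w5.png

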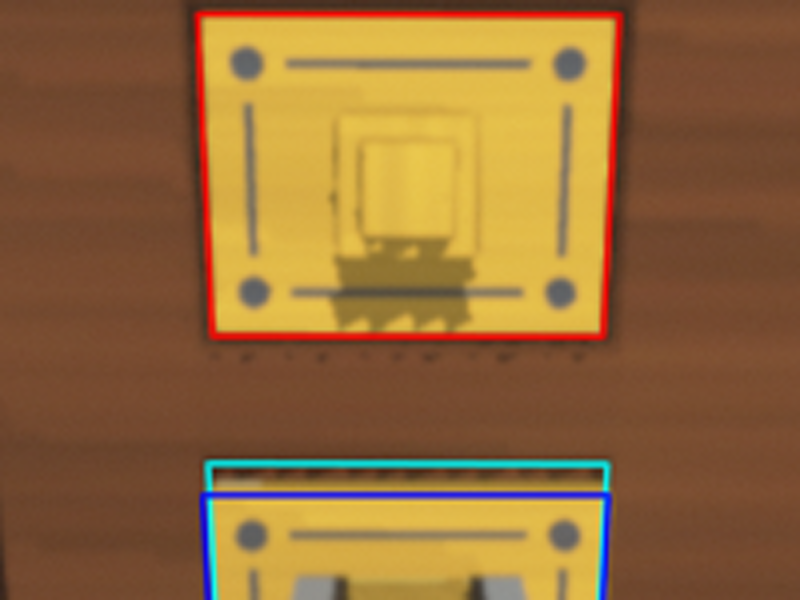

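The overlay matches: the model outlines fall on the left set plate, the recess edge (crop row 465) and the held plate (row 495). I settle a little lower and measure again.

{"op": "jog_arm", "data": {
  "motion": [
    [0,0,0,0,0,2,10],
    [0,0,0,0,0,4,10],
    [0,0,0,0,0,4,10],
    [0,0,0,0,0,4,10]
  ]
}}

```text
t: 8.8
eef_pos: [0.5501, -0.0042, 0.1321]
tool_rot: [0.162, 0.732, 0.646, 0.143]
contact_force: [-0.5, 0.2, -1.6]
gripper_width: 0.188
grasp_force: 59.1
```

```bash
cat > m.py <<'E'
from h import *
np.set_printoptions(precision=4,suppress=True)
o=bot.get_obs();S=np.load("seat.npz");C,t=S["C"],S["t"];T=tcp(o)
print(o["t"],"F tool",T[:3,:3].T@o["contact_force"],"seat in tool mm",T[:3,:3].T@(t-T[:3,3])*1000,R.from_matrix(T[:3,:3].T@toolR(C)).as_rotvec(),o["gripper_width"],o["grasp_force"])
E
python3 m.py
```

```text
8.8 F tool [ 0.1087 -1.1675  1.2091] seat in tool mm [-1.9435  0.3842 16.4297] [0.0006 0.0076 0.0025] 0.1876772256489017 59.09000337123871
```

{"op": "jog_arm", "data": {
  "motion": [
    [0,0,0.002,-1,0.6,0,10],
    [0,0,0.002,-1,0.6,0,10],
    [0,0,0.002,-1,0.6,2,10],
    [0,0,0.002,-1,0.6,4,10],
    [0,0,0.002,-1,0.6,5.5,10],
    [0,0,0.002,-1,0.6,5.5,10]
  ]
}}

```text
t: 9.55
eef_pos: [0.5528, -0.0055, 0.1272]
tool_rot: [0.162, 0.732, 0.646, 0.143]
contact_force: [0.1, -0.6, -0.4]
gripper_width: 0.196
grasp_force: 59.1
```

```bash
python3 m.py
```

```text
9.55 F tool [-0.5827 -0.0156  0.4501] seat in tool mm [-0.9568 -0.1864 10.8469] [0.0005 0.0076 0.0006] 0.1956079026885853 59.08977270126343
```

No contact force and the plate is about 3 mm into the recess. I carry on down until it presses.

{"op": "jog_arm", "data": {
  "motion": [
    [0,0,0,0,0,1,10],
    [0,0,0,0,0,2,10],
    [0,0,0,0,0,2.5,10],
    [0,0,0,0,0,3,10],
    [0,0,0,0,0,3,10]
  ]
}}

```text
t: 10.18
eef_pos: [0.554, -0.0058, 0.125]
tool_rot: [0.162, 0.732, 0.646, 0.143]
contact_force: [-4.4, -0.4, 3.7]
gripper_width: 0.186
grasp_force: 59.9
```

```bash
python3 m.py
```

```text
10.175 F tool [-0.9148 -2.3687 -5.2182] seat in tool mm [-0.8799 -0.2939  8.3326] [0.0011 0.0078 0.0006] 0.18614570700549699 59.91352736949921
```

{"op": "jog_arm", "data": {
  "motion": [
    [0,0,0,0,0,1,10],
    [0,0,0,0,0,1.5,10],
    [0,0,0,0,0,1.5,10],
    [0,0,0,0,0,1.5,10]
  ]
}}

```text
t: 10.68
eef_pos: [0.5541, -0.0058, 0.1249]
tool_rot: [0.163, 0.732, 0.645, 0.143]
contact_force: [-19.9, 0.9, 26.5]
gripper_width: 0.186
grasp_force: 63.1
```

```bash
python3 m.py
```

```text
10.675 F tool [ -1.6335  -6.7563 -32.4139] seat in tool mm [-0.8826 -0.3387  8.1863] [0.0023 0.0084 0.0008] 0.18640157330993712 63.114227056503296
```

{"op": "jog_arm", "data": {
  "motion": [
    [0,0,0,0,0,-0.6,10],
    [0,0,0,0,0,-0.6,10],
    [0,0,0,0,0,-0.6,10],
    [0,0,0,0,0,-0.6,10],
    [0,0,0,0,0,-0.6,10],
    [0,0,0,0,0,-0.6,10]
  ]
}}

```text
t: 11.42
eef_pos: [0.554, -0.0057, 0.1249]
tool_rot: [0.163, 0.732, 0.645, 0.143]
contact_force: [-13.9, 1.1, 18.7]
gripper_width: 0.186
grasp_force: 61.9
```

```bash
python3 m.py
```

```text
11.425 F tool [ -0.7042  -4.6441 -22.8315] seat in tool mm [-0.9006 -0.3285  8.2526] [0.0018 0.0081 0.0007] 0.18558971643214586 61.863057017326355
```

It has been held pressed at about 22 N. I ease off, open the fingers, and retreat square to the cover.

{"op": "jog_arm", "data": {
  "motion": [
    [0,0,0,0,0,-1,10],
    [0,0,0,0,0,-1.2,36],
    [0,0,0,0,0,-1.2,36],
    [0,0,0,0,0,-1.5,36],
    [0,0,0,0,0,-2,36],
    [0,0,0,0,0,-2,36],
    [0,0,0,0,0,-10,36],
    [0,0,0,0,0,-30,36],
    [0,0,0,-20,0,-60,36],
    [0,0,0,-40,0,-90,36]
  ],
  "grip_force": 20
}}

```text
t: 12.68
eef_pos: [0.511, -0.0407, 0.2064]
tool_rot: [0.162, 0.732, 0.646, 0.143]
contact_force: [-0.3, -1.3, 0.2]
gripper_width: 0.42
grasp_force: 0.0
```

{"op": "jog_arm", "data": {
  "motion": [
    [0,0,0,0,0,0,36],
    [0,0,0,0,0,0,36],
    [0,0,0,0,0,0,36]
  ]
}}

```text
t: 13.05
eef_pos: [0.5116, -0.0398, 0.2045]
tool_rot: [0.162, 0.732, 0.646, 0.143]
contact_force: [-0.7, 0.1, 0.2]
gripper_width: 0.422
grasp_force: 0.0
```

```bash
python3 m.py; python3 - <<'E'
from h import *
np.set_printoptions(precision=4,suppress=True)
o=bot.get_obs();p=shot("wrist");S=np.load("seat.npz");C,t=S["C"],S["t"]
im=p["pixels"]=p["pixels"].copy();c=proj(p,[t])[0];print(c)
raw=im.copy()
def quad(hx,hy,y0,z,col):
    q=proj(p,[t+C@[a*hx,y0+b*hy,z] for a,b in((-1,-1),(1,-1),(1,1),(-1,1))])
    cv2.polylines(im,[np.round(q*16).astype(np.int32)],True,col,1,cv2.LINE_AA,4)
quad(.0285,.0225,0,.005,(0,255,255));quad(.027,.021,.062,.005,(255,0,0))
x,y=c.astype(int);save(p,"w6.png",(x-80,max(0,y-90),x+80,y+60),4)
E
```

```text
13.05 F tool [-0.0098 -0.5637 -0.4395] seat in tool mm [38.1543  0.481  96.404 ] [-0.0006  0.0068  0.0017] 0.42192292586745184 0.0
[322.3018 154.8452]
```

View pics/w6.png

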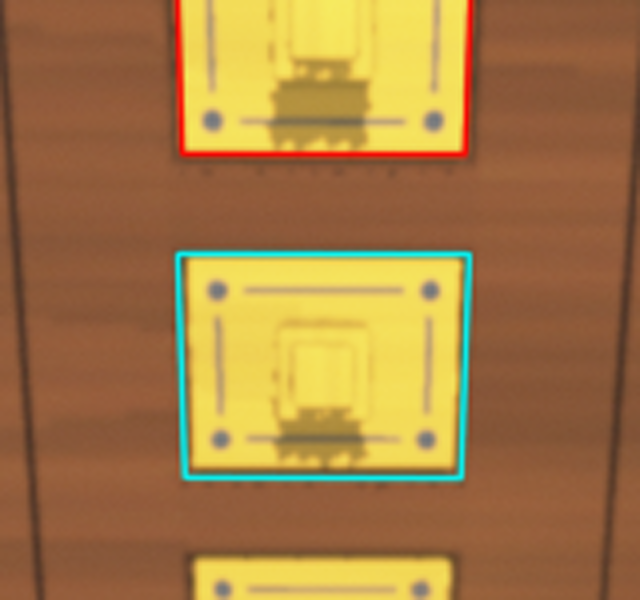

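The middle plate lies inside the recess outline (crop 180–468 by 253–478), flush like its neighbours, and the gripper is clear.

```bash
python3 -c "
from station import bot
print(bot.hand_in())"
```

```text
the job is handed in; nothing more can be done
None
```

I laid the smaller brass plate in the empty middle recess and pressed it at over 20 N for about 0.75 s. In the last picture it sits inside the recess outline and looks flush; the gripper is clear of it. The job is handed in, but no verdict came back.

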